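Gauge the opening of a plug-in contact

ROBOT

A 6-joint arm with a two-finger parallel gripper is mounted at the origin on the work surface. World frame = base frame: x ahead of the robot, y to its left, z up, the work surface at z = 0. Lengths are in mm, angles in rad, forces in N, time in s.
With the tool pointing down it reaches from about 350 to 875 mm from the base axis. Payload 4.2 kg.
Tool frame: the origin (TCP) lies between the finger pads; the fingertips stand 25 mm ahead of it and the grasp point (between the pads) lies 6 mm ahead of it; z points along the fingers, y is the line along which they close (so a half turn about z gives the same grasp; the last joint's range is limited). The gripper opens to 85 mm and grips with 20 to 120 N. Pads are 22 mm wide; open, the fingers measure 114 mm over their backs; the gripper's body (76 mm by 85 mm) begins 54 mm behind the grasp point. The pads swing forward as they close: fully open they stand 13 mm farther back than shut.
Start: joints at [1.555, 0.385, 0.008, 0, -1.194, -0.259], TCP at [169.565, 601.537, 256.312] pointing down, gripper open.
Joint ranges: [-3.14, 3.14], [-1.21, 2.06], [-1.07, 1.41], [-3.16, 2.05], [-2.99, -0.16], [-3.1, 3.1]. Speed limits (rad/s): [2.79, 2.79, 3.14, 3.14, 3.14, 3.14].

INTERFACE

Orientations are given as a unit quaternion [x, y, z, w].
In Python, from bench import read_state, imaging, workorder, nets gives the robot as it stands.
- The arm moves only by the tool apply_moves, never from a script. Its argument "rows" is a list of rows, each an object with "hand": the opening, from -1 (shut) to 1 (fully open); "delta_pos": the shift along the tool's x, y, z in mm, a list of three; "yaw": the turn about the tool's z in rad. A call has 1 to 12 rows; each row is the pose to reach, as a shift and turn from the pose commanded when the call began, along the tool's axes at that moment; what a row does not reach only later rows make up. A row lasts 1/12 s, in which the tool goes at most 41.7 mm and 7.16 degrees, less where a joint would pass 70% of its speed; a pose out of reach is approached as far as the arm can. A call with a gripper value outside its range is refused whole. The fingers move at their own pace and stop on an object; the grip force is fixed at half the most. Time passes only in rows, so rows that repeat a pose let the fingers close. It gives the time, the measured TCP pose, the force, the opening and the grip force at its end, in the units of the state.
- read_state(): the state, without advancing time (a new reading comes with each control period).
- imaging.get_image(name): name is "scene" or "side" or "wrist"; returns a dict with "pixels" (400x640x3 uint8, red, green, blue), "fx", "fy", "cx", "cy" (pixels), "xyz" and "rotation" of the camera in the world. Camera axes: x right, y down, z forward; pixel columns grow to the right and rows downward; lengths in mm; the calibration is good to about 2 mm. The wrist camera is an equidistant fisheye: a pixel r from the principal point sees the ray r / f radians off the axis. A picture is of the moment at which its call begins. There is no depth.
- workorder.job_done(): hands the job in; it is judged then, once.
Trained networks look in the newest picture that a camera, given by its name, has taken for a name from the list of things; names that differ only in an ending like _2 or _b are one class to them, and where a whole thing is asked for, a point or a joint stands for the part that bears it (a point fixed in the world has none). Each returns a list of dicts, best first, with "score" (0 to 1); they miss things now and then, are a little off and sometimes report something else, mostly with a low value. They report only what shows in the picture. A call takes as long as a camera call. They do not tell look-alikes from the thing itself.
- nets.find_in(camera, query): "location" ([row, column] in pixels, amid what is visible of it).
- nets.pinpoint(camera, query): "location" ([row, column] in pixels: a listed point, or the origin of a listed thing).
The state is a dict: "clock": time; "joints": joint angles; "joint_vel": joint speeds; "joint_efforts": joint torques, N m; "position": TCP position; "ee_rot": TCP orientation; "contact_force": force on the tool from outside, world axes, zero at the start; "wrist_torque": the same for the moment, N m; "gripper_width": finger opening in mm; "grasp_force": force on a finger pad.
Only numpy, scipy, OpenCV 4.12 (cv2) and the standard library are available. Lean on these libraries where they do the work, as an engineer would, in place of code of your own. Each camera call takes 0.05 s, during which the arm holds its last target. There are 200 camera calls.

TASK

Slide the shutter of the grey contact block fully open, then draw the taper gauge out of its stand and slide its blade straight down between the two copper plates until it drags snugly on both of them, without forcing it. Finish still gripping the gauge upright at that depth, so that the reading can be taken, and leave everything else on the bench where it is.

Things in the scene. Friction and masses are not known exactly. Their poses are not given: they have to be found in the camera images.
- block: grey open-topped contact block fixed to the bench, on its left or right side, 170 (x) x 110 (y) x 96 mm tall; origin: centre of its underside, z up. Its -x half is solid, 90 mm tall (the open shutter parks over it); its +x half is a pocket 94 mm wide (y), floor 10 mm above the bench, holding two upright copper plates under the shutter
- jaw_neck (a point): midway between the copper plates (within 1 mm) where they are closest: 80 mm above the bench, 38 mm along +x from the block's origin; axes as the block. Opening across y 5 to 8 mm, unknown. Lips above flare 9 mm outward per side over 11 mm as a lead-in; below, plates run parallel 50 mm down. The pair floats along y on a soft spring (0.6 N/mm, up to 8 mm)
- plate_a: copper plate on the -y side of the opening, 44 mm long (x), 5 mm thick; origin on its inner face at the neck, mid-length; axes as the block. Sprung as plate_b
- plate_b: copper plate on the +y side, 44 mm long (x), 5 mm thick; origin on its inner face at the neck, mid-length; axes as the block. Each plate yields outward on a 16 N/mm spring, so after first touch the squeeze grows about 1 N per mm of blade depth and the push on the tool about 0.8 N per mm
- shutter (a joint): sliding cover of the contact block, 76 (x) x 116 (y) x 5 mm plate on top of the side walls at 97 mm above the bench; m, 0 = closed over the plates, 0.078 = fully open, slid along the block's -x; takes about 1.5 N, stays where left
- shutter_grip (a point): point inside the upright fin of the shutter (12 mm along the block's x, 40 mm along y, from 102 to 130 mm above the bench), 117 mm above the bench, on the middle line of the shutter; axes as the block
- stand: pale wooden gauge stand fixed to the bench: foot 70 x 64 x 8 mm, body 70 (x) x 40 (y) x 92 mm tall with a 24 x 16 mm upright slot in which the gauge's blade hangs; origin at the centre of its underside
- gauge: taper gauge, 80 g: black handle 34 (x) x 14 (y) x 50 mm tall, and below it a steel wedge blade 20 mm wide (x), 80 mm long, thickness (y) 3 mm at the tip growing evenly to 13 mm under the handle. Origin: centre of the handle's underside, resting on the stand 92 mm above the bench; z up; same both ways round
- gauge_grip (a point): in the middle of the gauge's handle, 27 mm above the gauge's origin
- gauge_tip (a point): centre of the blade's lower end, 80 mm below the gauge's origin
- contactor: loose black and grey box-shaped relay 50 x 60 x 70 tall, standing just beyond the +x end of the block; leave alone; origin at the centre of its underside
- terminals: loose stack of six grey terminals 45 x 48 x 46 tall, beyond the stand; leave alone; origin at the centre of its underside
- screwdriver: loose screwdriver about 160 long lying flat on the robot's side of the stand; leave alone; origin at the centre of its underside
- meter: loose white panel meter 110 x 150 x 45 lying face up on the robot's right; leave alone; origin at the centre of its underside
There are look-alikes about, which are no part of the job. What is shaped like the gauge but purple or turquoise is not meant.

How it is judged:
By the outcome, as a careful person would: the job done as asked, in the order asked, and still so for the second after the job is handed in, while the arm keeps its last pose, push and grip.
It also fails if it takes over 51 s, if anything falls off the work surface, if the arm or the gripper's body presses on something with over 40 N, if the wrist force passes 120 N, or if a joint passes its speed limit or range.

## Working session

There is one attempt and no reset: what is moved stays moved. The work goes in short steps, Python scripts to look and compute and a tool call to move; the robot and the scene stay as the last step left them, time stands still between calls to the robot, and variables do not carry over. Pictures are saved under pics/ and viewed, at most 10 in all, crops included, and the job is handed in when it is done.

Besides the shell and the picture viewer there is one more tool, called after "Emit:" by a JSON object that holds its "method" and its "body", one argument or row to a line. apply_moves: Moves the arm, as the interface text tells. Its arguments: {"type":"object","properties":{"rows":{"type":"array"}},"required":["rows"]}

```bash
mkdir -p pics
cat > h.py <<'E'
import numpy as np, cv2
from scipy.spatial.transform import Rotation as R
from bench import read_state, imaging, workorder, nets
def rot(im):
    r=np.array(im["rotation"],float)
    return r if r.shape==(3,3) else R.from_quat(r).as_matrix()
def ray(im,loc,fish=False):
    v=np.array([(loc[1]-im["cx"])/im["fx"],(loc[0]-im["cy"])/im["fy"],1.])
    if fish:
        t=np.hypot(v[0],v[1]); s=np.sin(t)/max(t,1e-9); v=np.array([v[0]*s,v[1]*s,np.cos(t)])
    return np.array(im["xyz"],float),rot(im)@(v/np.linalg.norm(v))
def atz(im,loc,z,fish=False):
    o,d=ray(im,loc,fish); return o+d*(z-o[2])/d[2]
def proj(im,p,fish=False):
    q=rot(im).T@(np.array(p,float)-np.array(im["xyz"],float))
    if fish:
        r=np.hypot(q[0],q[1]); t=np.arctan2(r,q[2]); a=q[:2]/max(r,1e-9)*t
    else: a=q[:2]/q[2]
    return [im["cy"]+im["fy"]*a[1],im["cx"]+im["fx"]*a[0]]
def tri(rays):
    A=sum(np.eye(3)-np.outer(d,d) for o,d in rays); b=sum((np.eye(3)-np.outer(d,d))@o for o,d in rays)
    return np.linalg.solve(A,b)
E
python3 - <<'E'
from h import *
np.set_printoptions(precision=1,suppress=True)
for c in ["scene","side","wrist"]:
    im=imaging.get_image(c); cv2.imwrite(f"pics/{c}0.png",im["pixels"][:,:,::-1])
    print(c,im["fx"],im["cx"],im["cy"],np.array(im["xyz"]))
    for q,z in [("block",0),("jaw_neck",80),("shutter_grip",117),("stand",0),("gauge",92),("gauge_grip",119)]:
        for d in nets.pinpoint(c,q)[:4]: print(q,round(d["score"],2),np.array(d["location"]),atz(im,d["location"],z,c=="wrist"))
print(read_state())
E
```

```text
scene 432.588209611398 322.50249781334486 199.22810642032192 [1214.5  166.1 1099.5]
block 0.85 [205.2 318.2] [ 509.9 -162.5    0. ]
jaw_neck 0.73 [195.7 306. ] [ 544.  -185.2   80. ]
shutter_grip 0.61 [189.6 308.8] [ 545.5 -174.2  117. ]
shutter_grip 0.55 [165.5 228.8] [ 557.1 -431.3  117. ]
shutter_grip 0.46 [232.3 431.6] [547.1 184.9 117. ]
stand 0.78 [248.2 422.5] [530.6 177.1   0. ]
gauge 0.86 [272.1 455.7] [622.3 273.2  92. ]
gauge 0.72 [246.6 382.9] [624.7  78.   92. ]
gauge 0.62 [234.8 430.9] [538.6 185.7  92. ]
gauge 0.53 [248.3 461.6] [547.3 271.4  92. ]
gauge_grip 0.81 [244.4 469.4] [545.7 284.6 119. ]
gauge_grip 0.76 [269.  457.8] [627.6 273.2 119. ]
gauge_grip 0.48 [228.  429.9] [537.1 177.2 119. ]
gauge_grip 0.47 [241.7 383.2] [626.2  76.4 119. ]
side 374.1425650791652 317.75651237680756 198.9474827257502 [126.1 529.4 563. ]
block 0.6 [237.5 342.8] [ 516.1 -150.8    0. ]
block 0.25 [212.5 315.5] [ 642.3 -207.8    0. ]
jaw_neck 0.9 [203.4 332.3] [ 559.8 -163.7   80. ]
shutter_grip 0.77 [193.5 337.6] [ 542.1 -158.3  117. ]
gauge 0.96 [317.9 190. ] [535.9 294.3  92. ]
gauge 0.9 [241.9 251.3] [599.3  86.8  92. ]
gauge 0.81 [291.1 171. ] [612.2 274.4  92. ]
gauge 0.63 [280.4 241.2] [532.3 183.   92. ]
gauge_grip 0.93 [281.7 168.3] [607.1 277.7 119. ]
gauge_grip 0.86 [305.8 181.7] [543.1 299.4 119. ]
gauge_grip 0.71 [267.8 241.3] [532.5 179.2 119. ]
gauge_grip 0.57 [227.1 250.8] [609.2  75.1 119. ]
wrist 309.70691628693146 319.8168071498103 203.10996337627373 [245.6 580.  372.7]
{'clock': 1.05, 'joints': array([ 1.6,  0.4,  0. , -0. , -1.2, -0.3]), 'joint_vel': array([-0.,  0., -0., -0.,  0., -0.]), 'joint_efforts': array([  0. , -39.2,  18.9,   4.2,  -0. ,  -0. ]), 'position': array([169.6, 601.5, 256.3]), 'ee_rot': array([ 1. , -0.1, -0. , -0. ]), 'contact_force': array([-1.1,  0.8,  0.3]), 'wrist_torque': array([-0.,  0.,  0.]), 'grasp_force': 0.0, 'gripper_width': 85.55988059342955}
```

View pics/scene0.png

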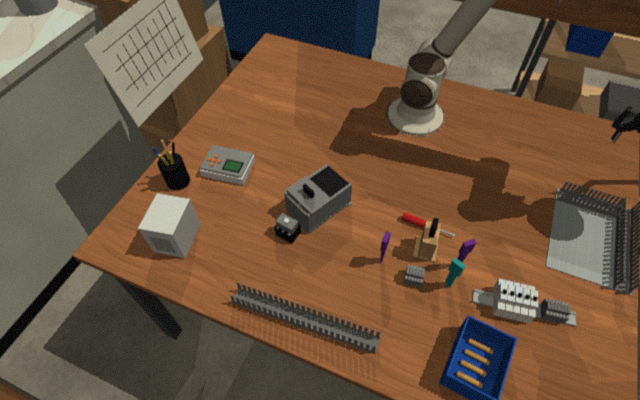

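View pics/side0.png

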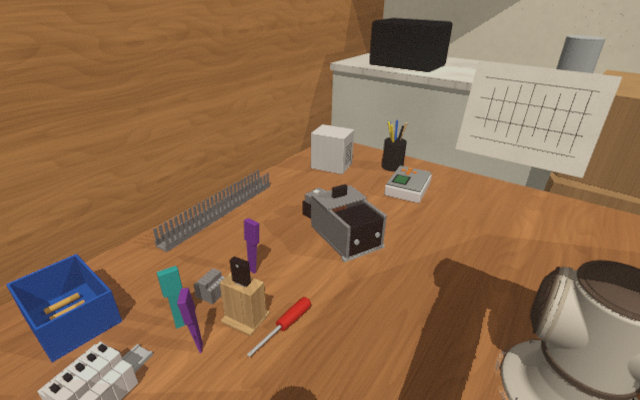

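The black-handled gauge stands in the stand at scene (432,229) / side (241,270). The purple and turquoise ones are look-alikes. The block is at scene (318,200), with its solid end toward the robot and its fin at (308,190). Next I refine both with two-view rays and plan a look from above.

```bash
cat >> h.py <<'E'
def delta(target,tyaw=None):
    "tool-axis shift to world TCP target; yaw so that tool y axis lies along world angle tyaw (mod pi)"
    s=read_state(); M=R.from_quat(s["ee_rot"]).as_matrix()
    d=M.T@(np.array(target,float)-s["position"]); out=None
    if tyaw is not None:
        a=np.arctan2(M[1,1],M[0,1]); w=(tyaw-a+np.pi/2)%np.pi-np.pi/2; out=-w
    return d,out
E
python3 - <<'E'
from h import *
np.set_printoptions(precision=3,suppress=True)
S=imaging.get_image("scene"); D=imaging.get_image("side"); W=imaging.get_image("wrist")
for n,a,b in [("fin",[189.6,308.8],[193.5,337.6]),("gaugegrip",[228,429.9],[267.8,241.3]),("gauge",[234.8,430.9],[280.4,241.2]),("block",[205.2,318.2],[237.5,342.8])]:
    print(n,tri([ray(S,a),ray(D,b)]))
s=read_state();print(s["ee_rot"],R.from_quat(s["ee_rot"]).as_matrix(), rot(W)[:,2], rot(W)[:,0])
M=R.from_quat(s["ee_rot"]).as_matrix();print("cam in tool",M.T@(np.array(W["xyz"])-s["position"]))
print(delta([430,170,300]),delta([430,-160,300]))
E
```

```text
fin [ 546.412 -171.929  112.578]
gaugegrip [535.059 177.111 116.179]
gauge [535.183 183.602  89.228]
block [ 514.962 -157.421    0.711]
[ 0.991 -0.137  0.     0.   ] [[ 0.962 -0.271  0.   ]
 [-0.271 -0.962 -0.   ]
 [ 0.     0.    -1.   ]] [-0.299  0.083 -0.951] [-0.271 -0.963  0.001]
cam in tool [  79.074    0.093 -116.357]
(array([367.743, 344.686, -43.668]), None) (array([457.277, 662.308, -43.662]), None)
```

Emit:
{"method": "apply_moves", "body": {
  "rows": [
    {"hand": 1,"delta_pos": [35,30,-44],"yaw": 0},
    {"hand": 1,"delta_pos": [390,335,-44],"yaw": 0},
    {"hand": 1,"delta_pos": [390,335,-44],"yaw": 0},
    {"hand": 1,"delta_pos": [390,335,-44],"yaw": 0},
    {"hand": 1,"delta_pos": [390,335,-44],"yaw": 0},
    {"hand": 1,"delta_pos": [390,335,-44],"yaw": 0},
    {"hand": 1,"delta_pos": [390,335,-44],"yaw": 0},
    {"hand": 1,"delta_pos": [390,335,-44],"yaw": 0},
    {"hand": 1,"delta_pos": [390,335,-44],"yaw": 0},
    {"hand": 1,"delta_pos": [390,335,-44],"yaw": 0},
    {"hand": 1,"delta_pos": [390,335,-44],"yaw": 0},
    {"hand": 1,"delta_pos": [390,335,-44],"yaw": 0}
  ]
}}

```text
clock: 2.2
position: [440.4, 193.0, 300.1]
ee_rot: [0.991, -0.137, 0.0, -0.0]
contact_force: [1.2, 0.4, -0.6]
gripper_width: 85.5
grasp_force: 0.0
```

Emit:
{"method": "apply_moves", "body": {
  "rows": [
    {"hand": 1,"delta_pos": [0,0,0],"yaw": 0},
    {"hand": 1,"delta_pos": [0,0,0],"yaw": 0},
    {"hand": 1,"delta_pos": [0,0,0],"yaw": 0}
  ]
}}

```text
clock: 2.45
position: [439.7, 194.7, 299.5]
ee_rot: [0.991, -0.137, -0.0, -0.0]
contact_force: [-1.2, 0.2, -0.2]
gripper_width: 85.3
grasp_force: 0.0
```

Run:
```python
from h import *
np.set_printoptions(precision=2,suppress=True)
im=imaging.get_image("wrist"); cv2.imwrite("pics/w1.png",im["pixels"][:,:,::-1])
for q,z in [("stand",0),("gauge",92),("gauge_grip",119),("gauge_tip",12)]:
    for d in nets.pinpoint("wrist",q)[:4]: print(q,round(d["score"],2),np.array(d["location"]),atz(im,d["location"],z,True))
s=read_state();print(s["clock"],s["position"],im["xyz"],s["contact_force"])
```

```text
stand 0.83 [ 99.1 305.9] [529.03 187.88   0.  ]
gauge 0.86 [ 77.7 187.6] [590.77 300.45  92.  ]
gauge 0.77 [  9.2 427.2] [593.    31.31  92.  ]
gauge 0.63 [ 95.  305.7] [530.28 183.61  92.  ]
gauge_grip 0.83 [ 93.7 303.2] [530.94 184.64 119.  ]
gauge_grip 0.67 [  9.9 446.6] [583.31  22.1  119.  ]
gauge_grip 0.63 [ 73.1 170.8] [596.56 306.36 119.  ]
gauge_tip 0.97 [ 17.  370.6] [614.2   76.66  12.  ]
gauge_tip 0.7 [101.9 238.1] [552.26 273.47  12.  ]
gauge_tip 0.66 [ 55.1 228.1] [617.61 268.47  12.  ]
gauge_tip 0.49 [ 93.5 302.7] [536.84 189.37  12.  ]
2.7 [439.15 195.95 299.49] [515.79 173.03 415.87] [ 0.45  0.26 -0.22]
```

View pics/w1.png

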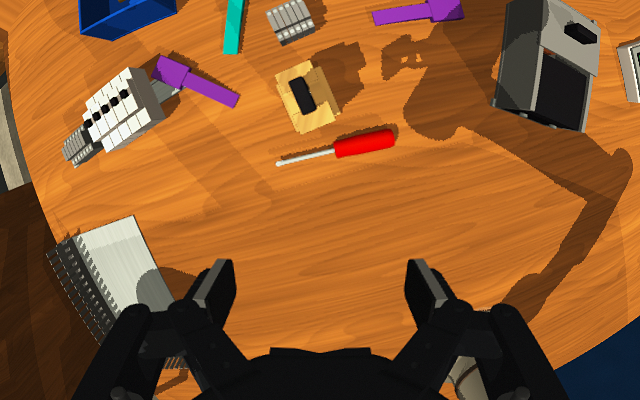

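The gauge handle is the dark rectangle at (303,95), inside the stand's yellow body. The block is at upper right, with its fin at (580,35). I'll segment the handle and stand, then move over the block.

Run:
```python
from h import *
np.set_printoptions(precision=2,suppress=True)
im=imaging.get_image("wrist"); hsv=cv2.cvtColor(im["pixels"],cv2.COLOR_RGB2HSV)
def rect(mask,z,near):
    n,l,st,c=cv2.connectedComponentsWithStats(mask.astype(np.uint8))
    k=min(range(1,n),key=lambda i:1e9 if st[i,4]<60 else np.hypot(*(c[i]-near)))
    ct=max(cv2.findContours((l==k).astype(np.uint8),0,1)[0],key=cv2.contourArea)[:,0]
    P=np.array([atz(im,[p[1],p[0]],z,True)[:2] for p in ct],np.float32)
    r=cv2.minAreaRect(P); b=cv2.boxPoints(r); print(st[k],z,r); print(b)
roi=np.zeros(hsv.shape[:2],bool); roi[60:135,265:345]=1
rect(roi&(hsv[:,:,2]<70),142,(303,95))
rect(roi&(hsv[:,:,2]<70),130,(303,95))
y=roi&(hsv[:,:,0]>17)&(hsv[:,:,0]<35)&(hsv[:,:,2]>90)
rect(y,92,(303,95)); print(hsv[70:130:5,300], hsv[100,270:340:6])
print(delta([455,-155,300]))
```

```text
[291  76  27  37 555] 142 ((528.8679809570312, 184.55908203125), (32.30146026611328, 13.75230884552002), 6.1779465675354)
[[512.07 189.66]
 [513.55 175.98]
 [545.66 179.46]
 [544.18 193.13]]
[291  76  27  37 555] 130 ((529.4619750976562, 184.99664306640625), (33.71684265136719, 14.35490608215332), 6.177914619445801)
[[511.93 190.32]
 [513.47 176.05]
 [546.99 179.68]
 [545.45 193.95]]
[ 276   60   65   73 1615] 92 ((528.87548828125, 183.6614990234375), (69.53880310058594, 49.468379974365234), 7.244609355926514)
[[491.26 203.81]
 [497.5  154.74]
 [566.49 163.51]
 [560.25 212.58]]
[[ 21 152 246]
 [ 17 171 191]
 [ 10  24  32]
 [  0  24  32]
 [173  32  32]
 [  0  32  32]
 [135  20  26]
 [ 19 170 181]
 [ 22 151 243]
 [ 19 160 236]
 [ 20 160 237]
 [ 20 160 239]] [[ 15 201 234]
 [ 15 204 231]
 [ 15 204 231]
 [ 22 150 246]
 [ 23 149 246]
 [135  20  26]
 [  0  17  30]
 [150   9  29]
 [ 17 173 177]
 [ 17 173 152]
 [ 17 172 166]
 [ 16 176 162]]
(array([109.64, 333.64,  -0.49]), None)
```

Emit:
{"method": "apply_moves", "body": {
  "rows": [
    {"hand": 1,"delta_pos": [110,334,0],"yaw": 0},
    {"hand": 1,"delta_pos": [110,334,0],"yaw": 0},
    {"hand": 1,"delta_pos": [110,334,0],"yaw": 0},
    {"hand": 1,"delta_pos": [110,334,0],"yaw": 0},
    {"hand": 1,"delta_pos": [110,334,0],"yaw": 0},
    {"hand": 1,"delta_pos": [110,334,0],"yaw": 0},
    {"hand": 1,"delta_pos": [110,334,0],"yaw": 0},
    {"hand": 1,"delta_pos": [110,334,0],"yaw": 0},
    {"hand": 1,"delta_pos": [110,334,0],"yaw": 0},
    {"hand": 1,"delta_pos": [110,334,0],"yaw": 0},
    {"hand": 1,"delta_pos": [110,334,0],"yaw": 0}
  ]
}}

```text
clock: 3.67
position: [454.9, -156.8, 299.2]
ee_rot: [0.99, -0.138, -0.0, -0.0]
contact_force: [0.4, -0.4, 0.6]
gripper_width: 85.9
grasp_force: 0.0
```

Run:
```python
from h import *
np.set_printoptions(precision=2,suppress=True)
im=imaging.get_image("wrist"); cv2.imwrite("pics/w2.png",im["pixels"][:,:,::-1])
for q,z in [("block",0),("jaw_neck",80),("shutter_grip",117)]:
    for d in nets.pinpoint("wrist",q)[:2]: print(q,round(d["score"],2),np.array(d["location"]),atz(im,d["location"],z,True))
s=read_state();print(s["clock"],s["position"],im["xyz"],s["contact_force"])
```

```text
block 0.96 [122.2 309.5] [ 512.9  -159.75    0.  ]
jaw_neck 0.83 [ 92.8 312.3] [ 546.22 -175.02   80.  ]
shutter_grip 0.56 [ 89.2 311.1] [ 548.2  -175.28  117.  ]
shutter_grip 0.41 [120.7  92.3] [605.64  73.73 117.  ]
3.8667 [ 455.1  -155.31  299.61] [ 531.05 -178.54  415.53] [-0.77  0.42  0.04]
```

View pics/w2.png

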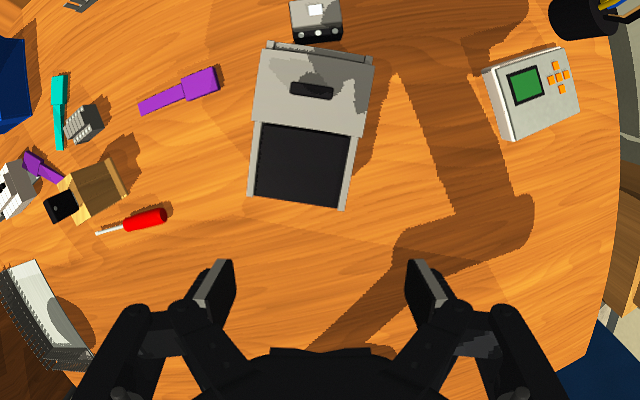

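The block is at (309,125), with the shutter closed over its far half. The fin is at (311,90). The shutter's near edge runs (254,121) to (364,137), and the block's near edge runs (247,195) to (343,211).

Run:
```python
from h import *
np.set_printoptions(precision=2,suppress=True)
im=imaging.get_image("wrist"); g=cv2.cvtColor(im["pixels"],cv2.COLOR_RGB2GRAY); hsv=cv2.cvtColor(im["pixels"],cv2.COLOR_RGB2HSV)
f=lambda r,c,z:atz(im,[r,c],z,True)[:2]
def e(n,a,b):
    d=b-a; print(n,a,b,np.hypot(*d),np.degrees(np.arctan2(d[1],d[0])))
e("shutter near",f(121,254,102),f(137,364,102)); e("block near",f(195,247,96),f(211,343,96))
e("far",f(50,262,102),f(65,374,102))
e("left side of lid",f(121,254,102),f(50,262,102)); e("right",f(137,364,102),f(65,374,102))
e("L block",f(195,247,96),f(121,256,96)); e("R block",f(211,343,96),f(137,362,96))
m=(hsv[:,:,2]<70).astype(np.uint8)
for nm,sl,z in [("fin",(slice(75,106),slice(280,342)),130),("solid",(slice(115,215),slice(240,365)),90)]:
    mm=np.zeros_like(m); mm[sl]=m[sl]
    n,l,st,c=cv2.connectedComponentsWithStats(mm); k=1+np.argmax(st[1:,4])
    ct=max(cv2.findContours((l==k).astype(np.uint8),0,1)[0],key=cv2.contourArea)[:,0]
    P=np.array([f(p[1],p[0],z) for p in ct],np.float32); r=cv2.minAreaRect(P); print(nm,st[k],r); print(cv2.boxPoints(r))
crop=im["pixels"][30:230,220:400,::-1]
cv2.imwrite("pics/w2c.png",cv2.resize(crop,None,fx=3,fy=3,interpolation=cv2.INTER_CUBIC))
```

```text
shutter near [ 535.28 -108.71] [ 488.67 -211.94] 113.26095793773597 -114.30084573475207
block near [461.26 -74.61] [ 415.08 -171.13] 106.98843917134978 -115.5679104952555
far [ 603.25 -137.21] [ 557.78 -240.73] 113.0688523134173 -113.70962657098438
left side of lid [ 535.28 -108.71] [ 603.25 -137.21] 73.70136574534963 -22.744877246719593
right [ 488.67 -211.94] [ 557.78 -240.73] 74.87320541369652 -22.617563042708177
L block [461.26 -74.61] [ 534.7  -109.45] 81.28732906183308 -25.371887982882452
R block [ 415.08 -171.13] [ 488.38 -210.58] 83.23715997600944 -28.291931182139347
fin [292  81  44  19 565] ((546.756103515625, -175.56045532226562), (38.90675354003906, 12.523497581481934), 64.69374084472656)
[[ 532.78 -190.47]
 [ 544.1  -195.82]
 [ 560.73 -160.65]
 [ 549.41 -155.3 ]]
solid [ 255  122   97   86 6428] ((475.0424499511719, -141.25006103515625), (94.93290710449219, 81.58401489257812), 64.93800354003906)
[[ 417.98 -166.97]
 [ 491.89 -201.53]
 [ 532.1  -115.53]
 [ 458.2   -80.97]]
```

View pics/w2c.png

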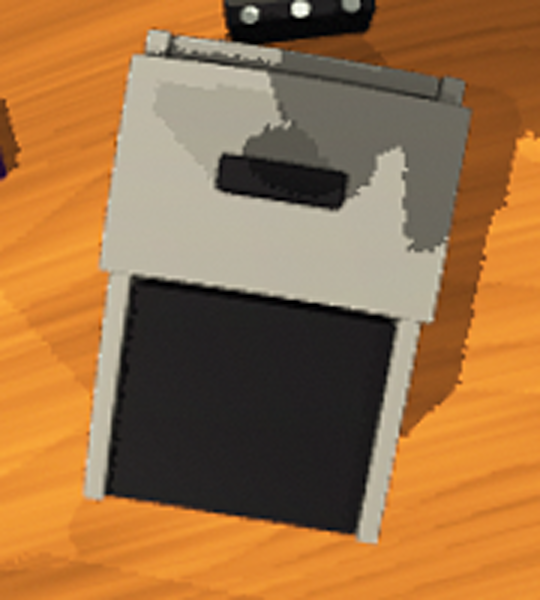

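Run:
```python
from h import *
print(delta([569,-186,132],np.radians(65.1)))
```

```text
(array([117.88362793,  -1.09294003, 167.69951901]), np.float64(0.16202559048671272))
```

Emit:
{"method": "apply_moves", "body": {
  "rows": [
    {"hand": -1,"delta_pos": [118,-1,100],"yaw": 0.162},
    {"hand": -1,"delta_pos": [118,-1,100],"yaw": 0.162},
    {"hand": -1,"delta_pos": [118,-1,100],"yaw": 0.162},
    {"hand": -1,"delta_pos": [118,-1,100],"yaw": 0.162},
    {"hand": -1,"delta_pos": [118,-1,100],"yaw": 0.162},
    {"hand": -1,"delta_pos": [118,-1,100],"yaw": 0.162},
    {"hand": -1,"delta_pos": [118,-1,130],"yaw": 0.162},
    {"hand": -1,"delta_pos": [118,-1,150],"yaw": 0.162},
    {"hand": -1,"delta_pos": [118,-1,168],"yaw": 0.162},
    {"hand": -1,"delta_pos": [118,-1,168],"yaw": 0.162},
    {"hand": -1,"delta_pos": [118,-1,168],"yaw": 0.162}
  ]
}}

```text
clock: 4.83
position: [568.6, -187.0, 132.8]
ee_rot: [0.976, -0.216, 0.0, 0.0]
contact_force: [0.2, 0.1, 0.8]
gripper_width: -0.4
grasp_force: 0.0
```

Emit:
{"method": "apply_moves", "body": {
  "rows": [
    {"hand": -1,"delta_pos": [-4,0,0],"yaw": 0},
    {"hand": -1,"delta_pos": [-8,0,0],"yaw": 0},
    {"hand": -1,"delta_pos": [-14,0,0],"yaw": 0},
    {"hand": -1,"delta_pos": [-22,0,0],"yaw": 0},
    {"hand": -1,"delta_pos": [-30,0,0],"yaw": 0},
    {"hand": -1,"delta_pos": [-38,0,0],"yaw": 0},
    {"hand": -1,"delta_pos": [-46,0,0],"yaw": 0},
    {"hand": -1,"delta_pos": [-54,0,0],"yaw": 0},
    {"hand": -1,"delta_pos": [-62,0,0],"yaw": 0},
    {"hand": -1,"delta_pos": [-70,0,0],"yaw": 0},
    {"hand": -1,"delta_pos": [-75,0,0],"yaw": 0},
    {"hand": -1,"delta_pos": [-78,0,0],"yaw": 0}
  ]
}}

```text
clock: 5.83
position: [497.2, -154.2, 131.4]
ee_rot: [0.976, -0.217, -0.0, 0.0]
contact_force: [2.7, -0.4, 0.4]
gripper_width: 0.0
grasp_force: 0.8
```

Run:
```python
from h import *
im=imaging.get_image("wrist"); cv2.imwrite("pics/w3.png",im["pixels"][:,:,::-1])
s=read_state();print(s["clock"],s["position"],im["xyz"],s["contact_force"])
```

```text
5.8833 [ 496.76497574 -154.11227126  131.31024447] [ 568.83212427 -187.80301304  247.70424788] [-0.65373475  0.43778894 -0.0226519 ]
```

View pics/w3.png

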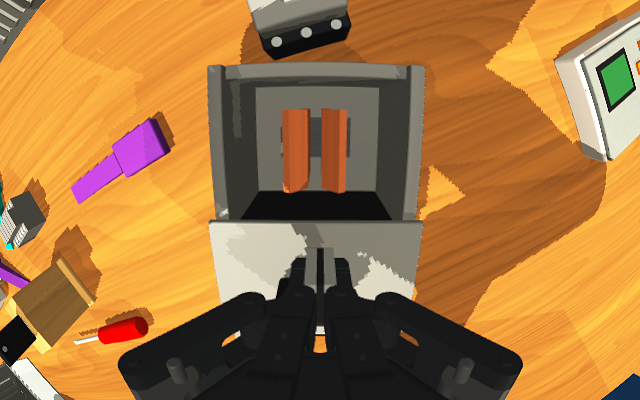

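The shutter is sliding, and the copper plates show at (297,150) and (334,150). I keep pushing gently until the stop.

Emit:
{"method": "apply_moves", "body": {
  "rows": [
    {"hand": -1,"delta_pos": [-3,0,0],"yaw": 0},
    {"hand": -1,"delta_pos": [-6,0,0],"yaw": 0},
    {"hand": -1,"delta_pos": [-8,0,0],"yaw": 0},
    {"hand": -1,"delta_pos": [-9,0,0],"yaw": 0},
    {"hand": -1,"delta_pos": [-9,0,0],"yaw": 0}
  ]
}}

```text
clock: 6.3
position: [492.3, -151.9, 131.5]
ee_rot: [0.976, -0.216, 0.003, 0.0]
contact_force: [6.7, -7.0, -6.7]
gripper_width: 0.3
grasp_force: 4.8
```

Emit:
{"method": "apply_moves", "body": {
  "rows": [
    {"hand": -1,"delta_pos": [-1,0,0],"yaw": 0},
    {"hand": -1,"delta_pos": [-2,0,0],"yaw": 0},
    {"hand": -1,"delta_pos": [-3,0,0],"yaw": 0},
    {"hand": -1,"delta_pos": [-3,0,0],"yaw": 0}
  ]
}}

```text
clock: 6.63
position: [492.3, -151.6, 131.7]
ee_rot: [0.976, -0.216, 0.006, 0.001]
contact_force: [13.7, -13.3, -10.8]
gripper_width: 0.1
grasp_force: 8.7
```

Emit:
{"method": "apply_moves", "body": {
  "rows": [
    {"hand": -1,"delta_pos": [-1,0,0],"yaw": 0},
    {"hand": -1,"delta_pos": [-2,0,0],"yaw": 0},
    {"hand": -1,"delta_pos": [-3,0,0],"yaw": 0},
    {"hand": -1,"delta_pos": [-3,0,0],"yaw": 0}
  ]
}}

```text
clock: 6.97
position: [492.3, -151.2, 132.1]
ee_rot: [0.976, -0.216, 0.009, 0.001]
contact_force: [18.6, -19.0, -16.2]
gripper_width: -0.2
grasp_force: 12.4
```

Emit:
{"method": "apply_moves", "body": {
  "rows": [
    {"hand": -1,"delta_pos": [10,0,0],"yaw": 0},
    {"hand": -1,"delta_pos": [20,0,0],"yaw": 0},
    {"hand": -1,"delta_pos": [20,0,-40],"yaw": 0},
    {"hand": -1,"delta_pos": [10,0,-80],"yaw": 0},
    {"hand": 0,"delta_pos": [0,0,-120],"yaw": 0},
    {"hand": 1,"delta_pos": [0,0,-150],"yaw": 0},
    {"hand": 1,"delta_pos": [0,0,-150],"yaw": 0},
    {"hand": 1,"delta_pos": [0,0,-150],"yaw": 0},
    {"hand": 1,"delta_pos": [0,0,-150],"yaw": 0}
  ]
}}

```text
clock: 7.72
position: [483.6, -147.9, 280.5]
ee_rot: [0.976, -0.217, -0.001, -0.0]
contact_force: [-0.8, -1.4, 0.2]
gripper_width: 60.6
grasp_force: 0.0
```

Run:
```python
from h import *
np.set_printoptions(precision=2,suppress=True)
im=imaging.get_image("wrist"); cv2.imwrite("pics/w4.png",im["pixels"][:,:,::-1])
for q,z in [("block",0),("jaw_neck",80),("plate_a",80),("plate_b",80),("shutter_grip",117)]:
    for d in nets.pinpoint("wrist",q)[:2]: print(q,round(d["score"],2),np.array(d["location"]),atz(im,d["location"],z,True))
s=read_state();print(s["clock"],s["position"],im["xyz"],s["contact_force"],s["ee_rot"])
cv2.imwrite("pics/w4c.png",cv2.resize(im["pixels"][60:300,180:460,::-1],None,fx=2.5,fy=2.5,interpolation=cv2.INTER_CUBIC))
```

```text
block 0.95 [141.7 320.1] [ 512.02 -162.38    0.  ]
jaw_neck 0.67 [111.1 315.6] [ 551.23 -175.46   80.  ]
plate_a 0.81 [110.9 321.2] [ 549.02 -180.66   80.  ]
plate_a 0.62 [115.7 310.8] [ 549.03 -169.08   80.  ]
plate_b 0.81 [110.9 321.2] [ 549.02 -180.66   80.  ]
plate_b 0.62 [115.7 310.8] [ 549.03 -169.08   80.  ]
shutter_grip 0.74 [198.7 317.1] [ 477.11 -142.66  117.  ]
shutter_grip 0.63 [267.6 150.1] [484.12  69.62 117.  ]
8.0167 [ 484.24 -148.19  280.42] [ 555.5  -181.65  396.62] [-0.09 -0.17  0.68] [ 0.98 -0.22 -0.    0.  ]
```

View pics/w4c.png

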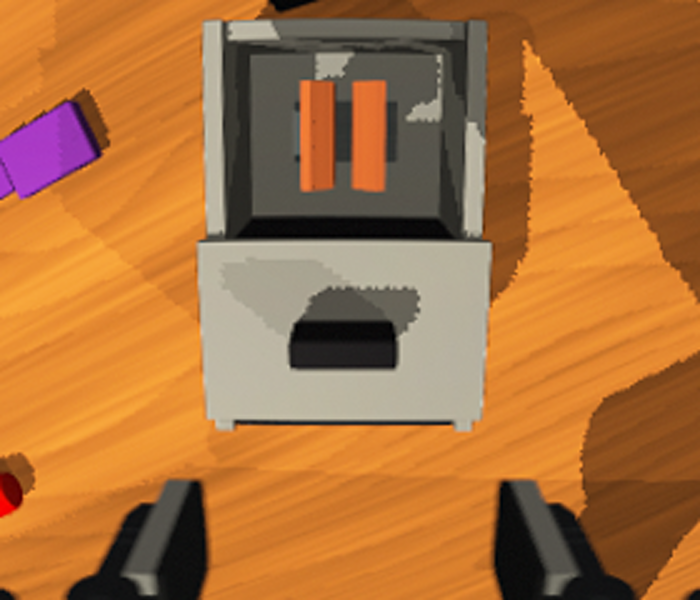

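The shutter is now over the solid half; the fin moved 77 mm and hit a hard stop. The plates are at crop columns 300–335 and 352–385, so the gap centre is near full-image col 317, row 114. Next I measure the neck and plan the gauge approach.

Run:
```python
from h import *
np.set_printoptions(precision=2,suppress=True)
im=imaging.get_image("wrist"); hsv=cv2.cvtColor(im["pixels"],cv2.COLOR_RGB2HSV)
m=np.zeros(hsv.shape[:2],np.uint8); m[85:142,290:345]=((hsv[:,:,1]>150)&(hsv[:,:,2]>60))[85:142,290:345]
n,l,st,c=cv2.connectedComponentsWithStats(m)
ax=np.array([np.cos(np.radians(-24.9)),np.sin(np.radians(-24.9))]); ay=np.array([-ax[1],ax[0]])
for k in range(1,n):
    if st[k,4]>80:
        x,y,w,h,a=st[k]; print(st[k])
        for z in (80,91):
            P=np.array([atz(im,[r,cc],z,True)[:2] for r,cc in [(y,x),(y,x+w),(y+h,x),(y+h,x+w)]]); print(z,P.mean(0),P@ax,P@ay)
print("origin guess xy in block axes",np.array([547.5,-175.3])@ax,np.array([547.5,-175.3])@ay)
print(delta([462,190,250],np.radians(96.3)))
```

```text
[300  93  14  44 610]
80 [ 551.96 -166.38] [593.35 593.19 548.2  548.08] [88.34 74.29 88.79 74.49]
91 [ 552.1  -166.92] [592.92 592.76 549.34 549.23] [87.67 74.12 88.11 74.31]
[320  93  15  44 593]
80 [ 543.16 -185.16] [593.16 593.22 548.06 548.08] [68.28 53.25 68.37 53.06]
91 [ 543.61 -185.05] [592.74 592.8  549.21 549.23] [68.32 53.8  68.4  53.62]
origin guess xy in block axes 570.4141759078982 71.51229211340751
(array([-163.27, -297.02,   30.68]), np.float64(-0.546820892998352))
```

Run:
```python
from h import *
print(delta([529,184.7,200],np.radians(96.2)))
```

```text
(array([-100.23295774, -320.61077586,   80.54310126]), np.float64(-0.5450755637463578))
```

Emit:
{"method": "apply_moves", "body": {
  "rows": [
    {"hand": 1,"delta_pos": [-100,-321,0],"yaw": -0.545},
    {"hand": 1,"delta_pos": [-100,-321,0],"yaw": -0.545},
    {"hand": 1,"delta_pos": [-100,-321,0],"yaw": -0.545},
    {"hand": 1,"delta_pos": [-100,-321,0],"yaw": -0.545},
    {"hand": 1,"delta_pos": [-100,-321,0],"yaw": -0.545},
    {"hand": 1,"delta_pos": [-100,-321,0],"yaw": -0.545},
    {"hand": 1,"delta_pos": [-100,-321,0],"yaw": -0.545},
    {"hand": 1,"delta_pos": [-100,-321,0],"yaw": -0.545},
    {"hand": 1,"delta_pos": [-100,-321,30],"yaw": -0.545},
    {"hand": 1,"delta_pos": [-100,-321,60],"yaw": -0.545},
    {"hand": 1,"delta_pos": [-100,-321,60],"yaw": -0.545},
    {"hand": 1,"delta_pos": [-100,-321,60],"yaw": -0.545}
  ]
}}

```text
clock: 9.07
position: [529.1, 184.5, 220.2]
ee_rot: [0.999, 0.054, -0.002, 0.001]
contact_force: [0.4, 0.0, 1.4]
gripper_width: 85.5
grasp_force: 0.0
```

Run:
```python
from h import *
np.set_printoptions(precision=3,suppress=True)
im=imaging.get_image("wrist"); cv2.imwrite("pics/w5.png",im["pixels"][:,:,::-1])
for q,z in [("gauge",92),("gauge_grip",119)]:
    for d in nets.pinpoint("wrist",q)[:3]: print(q,round(d["score"],2),np.array(d["location"]),atz(im,d["location"],z,True))
s=read_state();print(s["clock"],s["position"],s["contact_force"],s["ee_rot"],delta([529.2,184.7,125],np.radians(96.2)))
```

```text
gauge 0.94 [128.7 489.4] [611.599  44.554  92.   ]
gauge 0.87 [ 20.7 288. ] [673.16  224.458  92.   ]
gauge 0.63 [ 93.7 189.5] [610.187 299.969  92.   ]
gauge_grip 0.81 [210.8 316.2] [530.557 186.896 119.   ]
gauge_grip 0.76 [  4.3 299.8] [679.109 214.354 119.   ]
gauge_grip 0.73 [ 78.6 171.4] [621.281 304.302 119.   ]
9.2167 [530.893 184.97  223.675] [-0.266 -0.099  0.477] [ 0.999  0.054  0.002 -0.001] (array([-2.071,  0.19 , 98.668]), np.float64(-0.0003615993132104478))
```

View pics/w5.png

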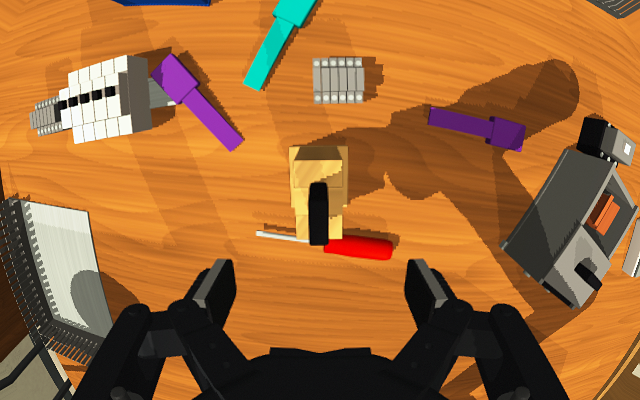

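The black handle at (318,213) is vertical in the image and centred between the fingers. I descend and grip.

Emit:
{"method": "apply_moves", "body": {
  "rows": [
    {"hand": 1,"delta_pos": [0,0,30],"yaw": 0},
    {"hand": 1,"delta_pos": [0,0,60],"yaw": 0},
    {"hand": 1,"delta_pos": [0,0,85],"yaw": 0},
    {"hand": 1,"delta_pos": [0,0,95],"yaw": 0},
    {"hand": 1,"delta_pos": [0,0,95],"yaw": 0},
    {"hand": -1,"delta_pos": [0,0,95],"yaw": 0},
    {"hand": -1,"delta_pos": [0,0,95],"yaw": 0},
    {"hand": -1,"delta_pos": [0,0,95],"yaw": 0},
    {"hand": -1,"delta_pos": [0,0,95],"yaw": 0},
    {"hand": -1,"delta_pos": [0,0,95],"yaw": 0},
    {"hand": -1,"delta_pos": [0,0,95],"yaw": 0},
    {"hand": -1,"delta_pos": [0,0,95],"yaw": 0}
  ]
}}

```text
clock: 10.22
position: [530.0, 185.2, 127.3]
ee_rot: [0.999, 0.054, 0.001, -0.0]
contact_force: [-0.7, 0.5, 3.1]
gripper_width: 13.0
grasp_force: 58.4
```

Emit:
{"method": "apply_moves", "body": {
  "rows": [
    {"hand": -1,"delta_pos": [0,0,0],"yaw": 0},
    {"hand": -1,"delta_pos": [0,0,0],"yaw": 0},
    {"hand": -1,"delta_pos": [0,0,0],"yaw": 0},
    {"hand": -1,"delta_pos": [0,0,0],"yaw": 0}
  ]
}}

```text
clock: 10.55
position: [530.0, 185.2, 127.3]
ee_rot: [0.999, 0.054, 0.001, -0.0]
contact_force: [-2.0, 0.1, 5.4]
gripper_width: 13.2
grasp_force: 58.6
```

Emit:
{"method": "apply_moves", "body": {
  "rows": [
    {"hand": -1,"delta_pos": [0,0,-10],"yaw": 0},
    {"hand": -1,"delta_pos": [0,0,-25],"yaw": 0},
    {"hand": -1,"delta_pos": [0,0,-45],"yaw": 0},
    {"hand": -1,"delta_pos": [0,0,-70],"yaw": 0},
    {"hand": -1,"delta_pos": [0,0,-100],"yaw": 0},
    {"hand": -1,"delta_pos": [0,0,-130],"yaw": 0},
    {"hand": -1,"delta_pos": [0,0,-145],"yaw": 0},
    {"hand": -1,"delta_pos": [0,0,-145],"yaw": 0},
    {"hand": -1,"delta_pos": [0,0,-145],"yaw": 0}
  ]
}}

```text
clock: 11.3
position: [529.5, 185.0, 271.9]
ee_rot: [0.999, 0.054, 0.0, -0.001]
contact_force: [-0.2, 0.1, -1.4]
gripper_width: 13.4
grasp_force: 58.3
```

Run:
```python
from h import *
np.set_printoptions(precision=3,suppress=True)
s=read_state();print(s["clock"],s["position"],s["contact_force"],s["ee_rot"],s["gripper_width"],delta([547.7,-175.7,270],np.radians(65.1)))
```

```text
11.3 [529.491 185.026 271.868] [-0.181  0.092 -1.438] [ 0.999  0.054  0.    -0.001] 13.425300288435094 (array([-20.723, 360.592,   1.404]), np.float64(0.5424272523941411))
```

Emit:
{"method": "apply_moves", "body": {
  "rows": [
    {"hand": -1,"delta_pos": [-2,30,0],"yaw": 0.05},
    {"hand": -1,"delta_pos": [-4,65,0],"yaw": 0.1},
    {"hand": -1,"delta_pos": [-6,100,0],"yaw": 0.2},
    {"hand": -1,"delta_pos": [-8,135,0],"yaw": 0.3},
    {"hand": -1,"delta_pos": [-10,170,0],"yaw": 0.4},
    {"hand": -1,"delta_pos": [-12,205,0],"yaw": 0.5},
    {"hand": -1,"delta_pos": [-14,240,0],"yaw": 0.542},
    {"hand": -1,"delta_pos": [-16,275,0],"yaw": 0.542},
    {"hand": -1,"delta_pos": [-18,310,0],"yaw": 0.542},
    {"hand": -1,"delta_pos": [-20,340,0],"yaw": 0.542},
    {"hand": -1,"delta_pos": [-20.7,355,0],"yaw": 0.542},
    {"hand": -1,"delta_pos": [-20.7,360.6,0],"yaw": 0.542}
  ]
}}

```text
clock: 12.3
position: [546.8, -178.0, 268.8]
ee_rot: [0.976, -0.217, -0.003, 0.0]
contact_force: [-0.3, -0.2, -0.9]
gripper_width: 13.3
grasp_force: 58.6
```

Emit:
{"method": "apply_moves", "body": {
  "rows": [
    {"hand": -1,"delta_pos": [0,0,0],"yaw": 0},
    {"hand": -1,"delta_pos": [0,0,0],"yaw": 0},
    {"hand": -1,"delta_pos": [0,0,0],"yaw": 0},
    {"hand": -1,"delta_pos": [0,0,0],"yaw": 0},
    {"hand": -1,"delta_pos": [0,0,0],"yaw": 0}
  ]
}}

```text
clock: 12.72
position: [548.1, -174.7, 271.5]
ee_rot: [0.977, -0.214, -0.0, -0.0]
contact_force: [0.2, -0.9, -1.0]
gripper_width: 13.1
grasp_force: 58.6
```

Run:
```python
from h import *
np.set_printoptions(precision=3,suppress=True)
im=imaging.get_image("wrist"); S=imaging.get_image("scene"); D=imaging.get_image("side")
s=read_state();print(s["clock"],s["position"],s["contact_force"],s["wrist_torque"],s["ee_rot"],delta([547.7,-175.7,270],np.radians(65.1)))
M=R.from_quat(s["ee_rot"]).as_matrix()
for q,off in [("gauge",35.3),("gauge_grip",8.3),("gauge_tip",115.3)]:
    print(q,proj(im,s["position"]+M[:,2]*off,True),proj(S,s["position"]+M[:,2]*off),proj(D,s["position"]+M[:,2]*off))
    for c in ("wrist","scene","side"):
        for d in nets.pinpoint(c,q)[:4]: print("  ",c,round(d["score"],2),np.array(d["location"]))
a=cv2.resize(im["pixels"][60:240,230:410],(540,540)); b=cv2.resize(D["pixels"][110:270,280:380],(338,540))[:,:255]
cv2.imwrite("pics/w6.png",np.hstack([a,b])[:,:,::-1])
```

```text
12.8667 [ 548.151 -175.163  271.672] [ 0.539 -0.041 -0.775] [-0.013 -0.022  0.035] [ 0.977 -0.215  0.    -0.   ] (array([-0.184,  0.677,  1.672]), np.float64(0.0017552789667032442))
gauge [np.float64(254.27492703968872), np.float64(319.7887801962664)] [np.float64(162.69965418187007), np.float64(306.5780422402821)] [np.float64(145.23882353728897), np.float64(341.3043599685719)]
   wrist 0.85 [199.9  65.3]
   wrist 0.8 [179.5 187.6]
   wrist 0.66 [261.9  58.2]
   scene 0.97 [288.9 473. ]
   scene 0.83 [249.4 352.9]
   scene 0.72 [308.  426.5]
   scene 0.33 [250. 428.]
   side 0.81 [142.6 341.1]
   side 0.8 [349.4 148.5]
   side 0.78 [296.5 168.8]
   side 0.68 [253.5 278. ]
gauge_grip [np.float64(280.5186156410665), np.float64(319.8588703231046)] [np.float64(155.82483111288172), np.float64(306.194698404336)] [np.float64(134.21798395325908), np.float64(341.82716504487246)]
   wrist 0.75 [187.3  56.8]
   wrist 0.59 [173.6 203.1]
   wrist 0.58 [255.6  48.3]
   wrist 0.58 [182.7 321.9]
   scene 0.94 [297.7 480. ]
   scene 0.69 [242.6 347.4]
   scene 0.51 [158.7 303.3]
   side 0.98 [242.9 286. ]
   side 0.86 [288.2 163.2]
   side 0.85 [351.1 134.2]
   side 0.58 [136.5 342.4]
gauge_tip [np.float64(207.28447631803033), np.float64(319.6652410865551)] [np.float64(181.60416525464694), np.float64(307.63216795647895)] [np.float64(175.9823486914433), np.float64(339.84595283983947)]
   wrist 0.95 [271.7  94.1]
   wrist 0.75 [202.4 145.8]
   wrist 0.72 [212.4 317.3]
   wrist 0.56 [244.7  73. ]
   scene 0.94 [259.7 376.8]
   scene 0.88 [286.6 446.5]
   scene 0.75 [180.4 306.6]
   scene 0.66 [270.2 454.9]
   side 0.96 [267.3 256.2]
   side 0.91 [342.2 197.6]
   side 0.81 [321.3 181.4]
   side 0.7 [175.7 337.3]
```

View pics/w6.png

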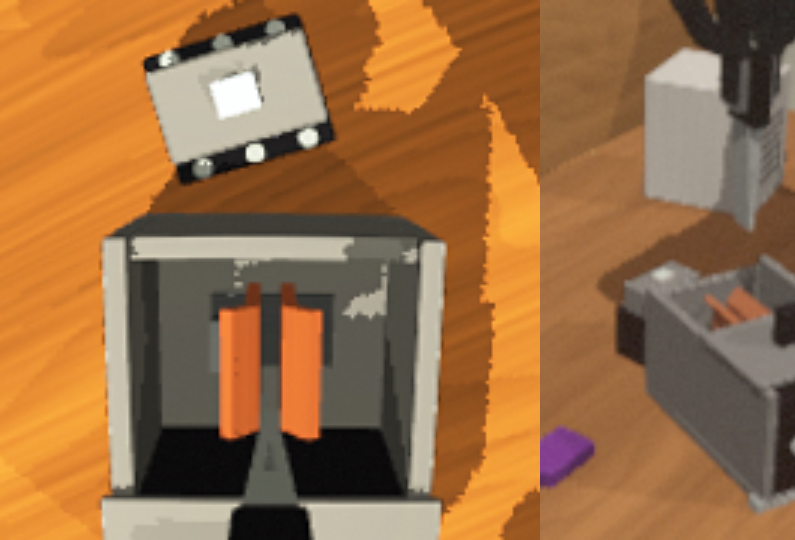

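The blade hangs upright, and its tip lines up with the gap at col ~320; the predicted and detected tip agree. I descend to just inside the neck, above any possible contact.

Emit:
{"method": "apply_moves", "body": {
  "rows": [
    {"hand": -1,"delta_pos": [0,0.5,10],"yaw": 0},
    {"hand": -1,"delta_pos": [0,0.5,25],"yaw": 0},
    {"hand": -1,"delta_pos": [0,0.5,40],"yaw": 0},
    {"hand": -1,"delta_pos": [0,0.5,52],"yaw": 0},
    {"hand": -1,"delta_pos": [0,0.5,60],"yaw": 0},
    {"hand": -1,"delta_pos": [0,0.5,66],"yaw": 0},
    {"hand": -1,"delta_pos": [0,0.5,71],"yaw": 0},
    {"hand": -1,"delta_pos": [0,0.5,76],"yaw": 0},
    {"hand": -1,"delta_pos": [0,0.5,80],"yaw": 0},
    {"hand": -1,"delta_pos": [0,0.5,82],"yaw": 0},
    {"hand": -1,"delta_pos": [0,0.5,82],"yaw": 0},
    {"hand": -1,"delta_pos": [0,0.5,82],"yaw": 0}
  ]
}}

```text
clock: 14.32
position: [548.1, -176.2, 189.8]
ee_rot: [0.977, -0.215, 0.0, 0.0]
contact_force: [-0.4, -0.3, -0.3]
gripper_width: 13.4
grasp_force: 58.6
```

```bash
cat >> h.py <<'E'
def avg(n=12):
    F=[];P=[];T=[]
    for _ in range(n):
        imaging.get_image("wrist"); s=read_state(); F.append(s["contact_force"]);P.append(s["position"]);T.append(s["wrist_torque"])
    print(s["clock"],"F",np.mean(F,0).round(2),"sd",np.std(F,0).round(2),"P",np.mean(P,0).round(2),"T",np.mean(T,0).round(3),"tipz",round(np.mean(P,0)[2]-115.3,2),s["gripper_width"])
E
python3 -c "
from h import *
avg()
print(delta([547.7,-175.7,180],np.radians(65.1)))"
```

```text
14.9167 F [ 0.14 -0.05 -0.61] sd [0.5  0.35 0.32] P [ 547.98 -176.22  189.74] T [-0.006  0.009  0.007] tipz 74.44 13.079820570329119
(array([-0.37627742, -0.39767514,  9.52086443]), np.float64(0.0007724152196875167))
```

Emit:
{"method": "apply_moves", "body": {
  "rows": [
    {"hand": -1,"delta_pos": [0,0,1.5],"yaw": 0},
    {"hand": -1,"delta_pos": [0,0,3],"yaw": 0},
    {"hand": -1,"delta_pos": [0,0,4.5],"yaw": 0},
    {"hand": -1,"delta_pos": [0,0,6],"yaw": 0},
    {"hand": -1,"delta_pos": [0,0,7.5],"yaw": 0},
    {"hand": -1,"delta_pos": [0,0,9],"yaw": 0},
    {"hand": -1,"delta_pos": [0,0,10],"yaw": 0},
    {"hand": -1,"delta_pos": [0,0,10],"yaw": 0}
  ]
}}

```text
clock: 15.58
position: [547.7, -176.2, 179.2]
ee_rot: [0.977, -0.215, -0.0, 0.0]
contact_force: [0.4, 0.1, -1.2]
gripper_width: 13.6
grasp_force: 58.6
```

```bash
python3 -c "
from h import *
avg(8)"
```

```text
15.9833 F [-0.07 -0.18 -1.11] sd [0.44 0.5  0.48] P [ 547.9  -176.22  179.55] T [-0.019 -0.001 -0.003] tipz 64.25 13.092519409868615
```

Emit:
{"method": "apply_moves", "body": {
  "rows": [
    {"hand": -1,"delta_pos": [0,0,1],"yaw": 0},
    {"hand": -1,"delta_pos": [0,0,2],"yaw": 0},
    {"hand": -1,"delta_pos": [0,0,3],"yaw": 0},
    {"hand": -1,"delta_pos": [0,0,4],"yaw": 0},
    {"hand": -1,"delta_pos": [0,0,4],"yaw": 0}
  ]
}}

```text
clock: 16.4
position: [547.8, -176.2, 175.2]
ee_rot: [0.977, -0.215, -0.0, -0.0]
contact_force: [-0.2, -0.4, -1.1]
gripper_width: 13.5
grasp_force: 58.6
```

```bash
python3 -c "
from h import *
avg(8)"
```

```text
16.8 F [ 0.26  0.09 -1.01] sd [0.44 0.41 0.33] P [ 547.85 -176.2   175.46] T [0.063 0.006 0.001] tipz 60.16 13.446308891339747
```

Emit:
{"method": "apply_moves", "body": {
  "rows": [
    {"hand": -1,"delta_pos": [0,0,1],"yaw": 0},
    {"hand": -1,"delta_pos": [0,0,2],"yaw": 0},
    {"hand": -1,"delta_pos": [0,0,3],"yaw": 0},
    {"hand": -1,"delta_pos": [0,0,3],"yaw": 0}
  ]
}}

```text
clock: 17.13
position: [547.8, -176.2, 172.2]
ee_rot: [0.977, -0.215, -0.0, -0.0]
contact_force: [-0.0, 1.0, -0.9]
gripper_width: 13.3
grasp_force: 58.6
```

```bash
python3 -c "
from h import *
avg(8)"
```

```text
17.5333 F [-0.04  0.01 -0.59] sd [0.53 0.46 0.34] P [ 547.83 -176.19  172.43] T [ 0.081 -0.011 -0.008] tipz 57.13 13.276533940192861
```

Emit:
{"method": "apply_moves", "body": {
  "rows": [
    {"hand": -1,"delta_pos": [0,0,1],"yaw": 0},
    {"hand": -1,"delta_pos": [0,0,2],"yaw": 0},
    {"hand": -1,"delta_pos": [0,0,3],"yaw": 0},
    {"hand": -1,"delta_pos": [0,0,3],"yaw": 0}
  ]
}}

```text
clock: 17.87
position: [547.8, -176.2, 169.3]
ee_rot: [0.977, -0.215, -0.0, -0.0]
contact_force: [0.7, 1.2, -0.3]
gripper_width: 13.0
grasp_force: 58.6
```

```bash
python3 -c "
from h import *
avg(8)"
```

```text
18.2667 F [ 0.33  0.33 -0.86] sd [0.59 0.48 0.6 ] P [ 547.83 -176.19  169.43] T [ 0.123 -0.052  0.001] tipz 54.13 13.67385755101089
```

Emit:
{"method": "apply_moves", "body": {
  "rows": [
    {"hand": -1,"delta_pos": [0,0,1],"yaw": 0},
    {"hand": -1,"delta_pos": [0,0,2],"yaw": 0},
    {"hand": -1,"delta_pos": [0,0,3],"yaw": 0},
    {"hand": -1,"delta_pos": [0,0,3],"yaw": 0}
  ]
}}

```text
clock: 18.6
position: [547.9, -176.2, 166.3]
ee_rot: [0.977, -0.215, -0.0, -0.0]
contact_force: [1.2, -0.2, -0.7]
gripper_width: 13.2
grasp_force: 58.5
```

```bash
python3 -c "
from h import *
avg(8)"
```

```text
19.0 F [ 0.19  0.67 -1.12] sd [0.54 0.52 0.51] P [ 547.84 -176.19  166.42] T [ 0.115 -0.098  0.006] tipz 51.12 13.388241615495767
```

Emit:
{"method": "apply_moves", "body": {
  "rows": [
    {"hand": -1,"delta_pos": [0,0,1],"yaw": 0},
    {"hand": -1,"delta_pos": [0,0,2],"yaw": 0},
    {"hand": -1,"delta_pos": [0,0,2],"yaw": 0}
  ]
}}

```text
clock: 19.25
position: [547.9, -176.2, 164.4]
ee_rot: [0.977, -0.215, 0.0, -0.0]
contact_force: [0.9, 0.3, -0.4]
gripper_width: 13.2
grasp_force: 58.5
```

```bash
python3 -c "
from h import *
avg(8)"
```

```text
19.65 F [ 0.43  0.16 -0.62] sd [0.35 0.6  0.38] P [ 547.87 -176.2   164.44] T [ 0.152 -0.132 -0.008] tipz 49.14 13.382625291257163
```

Emit:
{"method": "apply_moves", "body": {
  "rows": [
    {"hand": -1,"delta_pos": [0,-0.8,0],"yaw": 0},
    {"hand": -1,"delta_pos": [0,-0.8,1],"yaw": 0},
    {"hand": -1,"delta_pos": [0,-0.8,2],"yaw": 0},
    {"hand": -1,"delta_pos": [0,-0.8,2],"yaw": 0}
  ]
}}

```text
clock: 19.98
position: [548.0, -175.5, 162.3]
ee_rot: [0.977, -0.215, -0.0, 0.0]
contact_force: [-0.3, 0.1, -1.4]
gripper_width: 13.6
grasp_force: 58.5
```

```bash
python3 -c "
from h import *
avg(8)"
```

```text
20.3833 F [-0.08  0.18 -0.78] sd [0.45 0.26 0.34] P [ 548.11 -175.48  162.42] T [ 0.069 -0.009  0.011] tipz 47.12 13.313601740763154
```

Emit:
{"method": "apply_moves", "body": {
  "rows": [
    {"hand": -1,"delta_pos": [0,0,1],"yaw": 0},
    {"hand": -1,"delta_pos": [0,0,2],"yaw": 0},
    {"hand": -1,"delta_pos": [0,0,2],"yaw": 0}
  ]
}}

```text
clock: 20.63
position: [548.2, -175.5, 160.3]
ee_rot: [0.977, -0.215, -0.0, -0.0]
contact_force: [-0.1, 0.1, -0.3]
gripper_width: 13.7
grasp_force: 58.5
```

```bash
python3 -c "
from h import *
avg(8)"
```

```text
21.0333 F [ 0.32  0.34 -1.07] sd [0.58 0.63 0.51] P [ 548.18 -175.47  160.44] T [ 0.06  -0.02   0.005] tipz 45.14 13.520029107763348
```

Emit:
{"method": "apply_moves", "body": {
  "rows": [
    {"hand": -1,"delta_pos": [0,0,1],"yaw": 0},
    {"hand": -1,"delta_pos": [0,0,2],"yaw": 0},
    {"hand": -1,"delta_pos": [0,0,2],"yaw": 0}
  ]
}}

```text
clock: 21.28
position: [548.2, -175.5, 158.3]
ee_rot: [0.977, -0.215, -0.0, -0.0]
contact_force: [0.1, 0.2, -1.6]
gripper_width: 13.5
grasp_force: 58.5
```

```bash
python3 -c "
from h import *
avg(10)"
```

```text
21.7833 F [-0.21  0.4  -0.68] sd [0.44 0.38 0.35] P [ 548.18 -175.47  158.44] T [ 0.08  -0.07  -0.014] tipz 43.14 13.5336045104759
```

Emit:
{"method": "apply_moves", "body": {
  "rows": [
    {"hand": -1,"delta_pos": [0,0,1],"yaw": 0},
    {"hand": -1,"delta_pos": [0,0,2],"yaw": 0},
    {"hand": -1,"delta_pos": [0,0,2],"yaw": 0}
  ]
}}

```text
clock: 22.03
position: [548.3, -175.5, 156.4]
ee_rot: [0.977, -0.215, 0.0, 0.0]
contact_force: [0.1, -0.3, -0.0]
gripper_width: 13.2
grasp_force: 58.5
```

```bash
python3 -c "
from h import *
avg(10)"
```

```text
22.5333 F [ 0.25  0.08 -1.15] sd [0.39 0.28 0.28] P [ 548.24 -175.48  156.44] T [ 0.044 -0.168 -0.018] tipz 41.14 13.223286278131814
```

Emit:
{"method": "apply_moves", "body": {
  "rows": [
    {"hand": -1,"delta_pos": [0,0,1],"yaw": 0},
    {"hand": -1,"delta_pos": [0,0,2],"yaw": 0},
    {"hand": -1,"delta_pos": [0,0,2],"yaw": 0}
  ]
}}

```text
clock: 22.78
position: [548.3, -175.5, 154.7]
ee_rot: [0.977, -0.215, 0.0, 0.0]
contact_force: [-0.4, 0.7, 0.1]
gripper_width: 13.3
grasp_force: 58.7
```

```bash
python3 -c "
from h import *
avg(10)
im=imaging.get_image('wrist');D=imaging.get_image('side')
a=cv2.resize(im['pixels'][60:260,230:410],(486,540)); b=cv2.resize(D['pixels'][130:270,280:380],(386,540))[:,:310]
cv2.imwrite('pics/w7.png',np.hstack([a,b])[:,:,::-1])"
```

```text
23.2833 F [0.62 0.15 0.73] sd [0.37 0.36 0.6 ] P [ 548.34 -175.51  154.65] T [ 0.07  -0.139 -0.013] tipz 39.35 13.591454049212114
```

View pics/w7.png

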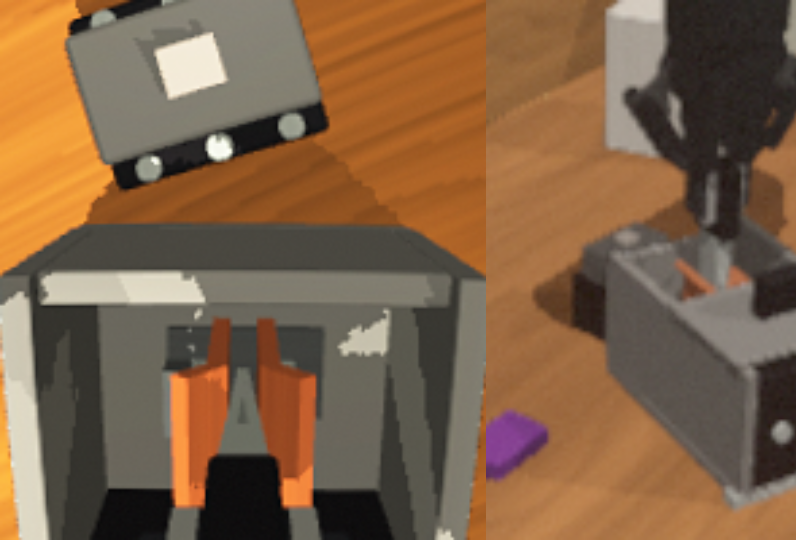

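The blade sits between the plates with the handle clear above, and the contactor looks undisturbed. Push has just begun (about +1.5 N over baseline), so I go a little deeper for a definite drag.

Emit:
{"method": "apply_moves", "body": {
  "rows": [
    {"hand": -1,"delta_pos": [0,0,1],"yaw": 0},
    {"hand": -1,"delta_pos": [0,0,2],"yaw": 0},
    {"hand": -1,"delta_pos": [0,0,3],"yaw": 0},
    {"hand": -1,"delta_pos": [0,0,3],"yaw": 0}
  ]
}}

```text
clock: 23.72
position: [548.4, -175.6, 151.8]
ee_rot: [0.977, -0.215, 0.0, 0.0]
contact_force: [0.4, 0.5, 3.3]
gripper_width: 13.5
grasp_force: 59.1
```

```bash
python3 -c "
from h import *
avg(14)"
```

```text
24.4167 F [0.17 0.11 4.05] sd [0.37 0.53 0.6 ] P [ 548.43 -175.53  151.74] T [ 0.065 -0.128 -0.036] tipz 36.44 13.143569274609428
```

```bash
python3 -c "
from h import *
print(workorder.job_done())"
```

```text
the job is handed in; nothing more can be done
None
```

I slid the shutter open to its hard stop (about 77 of 78 mm by camera), then lowered the gauge upright between the plates to about 4.5 mm past first touch (about 4–5 N). It is still gripped there, nothing else was touched that I could see, and the job was handed in at about 24 s with no verdict returned.

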